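Pry up the vegetable cutter's deck for cleaning

TASK

The deck of the vegetable cutter is stuck down and has to be raised for cleaning underneath. Lay the pry bar over the tall ridged block with a good 30 mm of its blade under the deck's front edge, then press the bar's handle end all the way down so that the front edge comes up at least 10 mm, and leave the deck raised with the bar still in place. Do not touch the machine itself with the gripper.

Things in the scene. Friction and masses are not known exactly. Their poses are not given: they have to be found in the camera images.
- bar: Loose flat pry bar, about 0.6 kg, 320 long, 12 thick, flat on the table at the left, blade roughly to -y. Origin: centre of its underside (also its balance point). x axis runs to the blade: dark steel blade 44 wide at x +110 to +160, steel shank 26 wide at -40 to +110 (grip here, near the origin), black rubber handle 34 wide at -160 to -40. The broad thin turner beside it is a bystander.
- bar_tip (a point): Point on the bar: middle of the blade's end edge, upper face (160 ahead of the bar's origin along its x, 12 above its underside). Axes as the bar's.
- block: Loose tall fulcrum block of dark steel, 2.6 kg, already standing before the machine; it can stay there. 60 (x) by 90 (y) by 75 tall, its top a half-round ridge of radius 12, 80 long along its y. Origin: centre of its underside. The ridge is 55 to 65 in front of the deck's front edge, parallel to it within 0.1 rad. A similar block only 35 tall, off to one side, is not for this.
- ridge (a point): Middle of the top of the tall block's ridge, 75 above the table. Axes as the block's. Laid here and let go, the bar's longer handle side sinks until the blade touches the deck from below, without raising it; the handle end is then about 55 above the table, and pressing it down to the table raises the deck's edge by about 20.
- machine: Vegetable cutter: fixed low steel frame carrying a tilting deck with white motor housing and round aluminium drum. Origin: centre of the frame's underside. x axis points from the front edge to the rear hinge, roughly to -y (within 0.25 rad), so the front edge faces +y. The front legs stand 80 behind the front edge, 110 either side of the middle; between them the space under the deck is open.
- lip (a point): Middle of the deck's front edge, lower face: 95 above the table when down. Axes as the machine's, tilting with the deck: x runs inward under the deck. The plate is 260 wide, 12 thick, bare for 90 behind the edge; drum and housing behind that rise up to 170 above it. The upper face of a bar lying level on the ridge passes 8 below this point.
- deck (a joint): Tilt of the deck about its rear hinge, 270 behind the front edge: 0 is down, positive (rad) is front edge up; 0.037 is 10 mm at the edge. The hinges are stiff by friction: the deck stays where it is left. Raising it takes about 40 N at the edge, or about 15 to 20 N on the end of the bar's handle.
Things that resemble listed ones, but are neither listed nor needed, are in the scene too. What is shaped like the block but purple is not meant.

How it is judged:
By the outcome, as a careful person would: the job done as asked, in the order asked, and still so for the second after the job is handed in, with the robot touching nothing.
It also fails if it takes over 58 s, if anything falls off the work surface, if the arm or the gripper's body presses on something with over 40 N, if the wrist force passes 120 N, or if a joint passes its speed limit or range.

ROBOT

A 6-joint arm with a two-finger parallel gripper is mounted at the origin on the work surface. World frame = base frame: x ahead of the robot, y to its left, z up, the work surface at z = 0. Lengths are in m, angles in rad, forces in N, time in s.
With the tool pointing down it reaches from about 0.35 to 0.95 m from the base axis. Payload 17.4 kg.
Tool frame: the origin (TCP) lies between the finger pads; the fingertips stand 11 mm ahead of it and the grasp point (between the pads) lies 8 mm behind it; z points along the fingers, y is the line along which they close (so a half turn about z gives the same grasp; the last joint's range is limited). The gripper opens to 93 mm and grips with 3 to 60 N. Pads are 15 mm wide; open, the fingers measure 128 mm over their backs; the gripper's body (75 mm by 188 mm) begins 65 mm behind the grasp point.
Start: joints at [1.15, 0.116, 1.442, -0, 1.584, -0.038], TCP at [0.252, 0.626, 0.23] pointing down, gripper open.
Joint ranges: [-2.83, 2.83], [-0.83, 2.19], [0.07, 2.5], [-1.14, 4.28], [0.01, 3], [-2.97, 2.97]. Speed limits (rad/s): [1.89, 1.89, 2.22, 3.14, 3.14, 3.14].

INTERFACE

Orientations are given as a unit quaternion [w, x, y, z].
In Python, from plant import env gives the robot as it stands. The module is installed in compiled form; this text tells all that it offers.
- The arm moves only by the tool drive_tool, never from a script. Its argument "plan" is one flat list of numbers, 4 for each row, row after row: the shift along the tool's x, y, z in units of 50 mm (1.0 is 50 mm), then the turn about the tool's z in units of 5 degrees (1.0 is 5 degrees). A call has 1 to 12 rows; each row shifts and turns the commanded pose from where the row before left it, along the tool's axes as they then stand; what a row does not reach is not made up. A row lasts 1/8 s, in which the tool goes at most 62.5 mm and 10.7 degrees, less where a joint would pass 70% of its speed; a pose out of reach is approached as far as the arm can. A call is refused whole if a number of a shift passes 1 or a number of a turn 1, either way. A call with a gripper value outside its range is refused whole. "fingers" is the gripper's target within -1 to 1 (fully open at 1, half-way at 0, shut at -1), set as the call begins (left out, the last holds). The fingers move at their own pace and stop on an object; "squeeze" is the grip in N (left out, the last holds). Time passes only in rows, so rows that do not move let the fingers close. It gives the time, the measured TCP pose, the force, the opening and the grip force at its end, in the units of the state.
- env.sense(): the state, without advancing time (a new reading comes with each control period).
- env.capture(name): name is "scene" or "top"; returns the picture (384x512x3 uint8, red, green, blue); there is no depth.
- env.camera_params(name): a dict with "mtx" (3x3 intrinsics, pixels), "pose" (4x4, takes a point from camera to world coordinates). Camera axes: x right, y down, z forward; pixel columns grow to the right and rows downward; lengths in m; the calibration is good to about 2 mm. A picture is of the moment at which its call begins. camera_params takes no time and is no camera call.
- env.finish_job(): hands the job in; it is judged then, once.
Trained networks look in the newest picture that a camera, given by its name, has taken for a name from the list of things; names that differ only in an ending like _2 or _b are one class to them, and where a whole thing is asked for, a point or a joint stands for the part that bears it (a point fixed in the world has none). Each returns a list of dicts, best first, with "confidence" (0 to 1); they miss things now and then, are a little off and sometimes report something else, mostly with a low value. They report only what shows in the picture. A call takes as long as a camera call. They do not tell look-alikes from the thing itself.
- env.cut_out(thing, camera): "region" (384x512 bool, what is visible of it) and "extent" ([left, top, right, bottom] in pixels, round what is visible of it).
- env.tip_of(thing, camera): "at" ([column, row] in pixels: a listed point, or the origin of a listed thing).
The state is a dict: "time": time; "qpos": joint angles; "joint_vel": joint speeds; "effort": joint torques, N m; "eef_pos": TCP position; "eef_rot": TCP orientation; "ft_force": force on the tool from outside, world axes, zero at the start; "wrist_torque": the same for the moment, N m; "gripper_width": opening from 0.0 (shut) to 1.0 (fully open); "finger_force": force on a finger pad.
Only numpy, scipy, OpenCV 4.12 (cv2) and the standard library are available. Lean on these libraries where they do the work, as an engineer would, in place of code of your own. Each camera call takes 0.05 s, during which the arm holds its last target. There are 200 camera calls.

## Working session

There is one attempt and no reset: what is moved stays moved. The work goes in short steps, Python scripts to look and compute and a tool call to move; the robot and the scene stay as the last step left them, time stands still between calls to the robot, and variables do not carry over. Pictures are saved under pics/ and viewed, at most 10 in all, crops included, and the job is handed in when it is done.

Besides the shell and the picture viewer there is one more tool, called after ">>>" as name(argument=value, ...), one argument or row to a line, values as JSON. drive_tool: Moves the arm, as the interface text tells. Its arguments: {"type":"object","properties":{"plan":{"type":"array","items":{"type":"number"}},"fingers":{"type":"number"},"squeeze":{"type":"number"}},"required":["plan"]}

```bash
mkdir -p pics; cat > h.py <<'E'
import numpy as np, cv2
from plant import env
def ray(cam,px):
    p=env.camera_params(cam);K=np.array(p["mtx"]);T=np.array(p["pose"])
    d=T[:3,:3]@np.linalg.solve(K,[px[0],px[1],1.]);return T[:3,3],d
def onz(cam,px,z):
    o,d=ray(cam,px);return (o+d*(z-o[2])/d[2]).round(4)
def proj(cam,P):
    p=env.camera_params(cam);K=np.array(p["mtx"]);T=np.linalg.inv(np.array(p["pose"]))
    q=K@(T[:3,:3]@np.array(P)+T[:3,3]);return (q[:2]/q[2]).round(1)
E
python3 - <<'E'
from h import *
Z=dict(bar=0,bar_tip=.012,block=0,ridge=.075,machine=0,lip=.095)
for c in("scene","top"):
    im=env.capture(c);cv2.imwrite(f"pics/{c}0.png",im[:,:,::-1])
    for t in Z:
        for r in env.tip_of(t,c): print(c,t,round(r["confidence"],2),np.round(r["at"],1),onz(c,r["at"],Z[t]))
    for t in("bar","block"):
        for r in env.cut_out(t,c):
            m=r["region"].astype(np.uint8);print(c,t,round(r["confidence"],2),r["extent"],cv2.minAreaRect(cv2.findNonZero(m)))
print(env.sense())
E
```

```text
scene bar 0.67 [289.6 322.8] [0.6087 0.3768 0.    ]
scene bar_tip 0.94 [256.6 277.1] [0.6325 0.2142 0.012 ]
scene bar_tip 0.63 [287.8 321.7] [0.6141 0.3746 0.012 ]
scene block 0.64 [285.1 183. ] [ 0.3806 -0.0607  0.    ]
scene block 0.58 [244.3 185.4] [ 0.5139 -0.1171  0.    ]
scene ridge 0.88 [241.1 170.7] [ 0.5181 -0.1282  0.075 ]
scene ridge 0.72 [289.6 170.4] [ 0.3709 -0.0545  0.075 ]
scene machine 0.61 [221.7 146.2] [ 0.5109 -0.3196  0.    ]
scene lip 0.68 [236.6 155.3] [ 0.5091 -0.1809  0.095 ]
scene bar 0.64 [252.0, 274.8, 327.2, 376.0] ((290.1523742675781, 325.3165588378906), (115.32379150390625, 14.644814491271973), 54.38915252685547)
scene block 0.85 [231.1, 163.7, 261.5, 195.7] ((243.90000915527344, 179.1999969482422), (24.349536895751953, 28.144268035888672), 71.56505584716797)
scene block 0.79 [271.4, 163.1, 301.6, 196.2] ((286.4551696777344, 179.4620819091797), (30.418010711669922, 23.01903533935547), 40.23635482788086)
top bar 0.96 [106.2 174.7] [0.6217 0.3758 0.    ]
top bar_tip 0.77 [157.2 166.8] [0.6352 0.2207 0.012 ]
top block 0.73 [251.7 247.4] [ 0.385  -0.0484  0
[... 772 characters left out ...]
os': array([ 1.15018412e+00,  1.15965774e-01,  1.44160367e+00,  9.24312555e-06,
        1.58397019e+00, -3.78244312e-02]), 'joint_vel': array([-1.52863678e-03, -4.39321270e-04,  1.85035490e-03, -1.47309362e-05,
       -7.28423257e-04,  1.18645905e-03]), 'effort': array([ 9.99156036e-04, -7.20997524e+01, -6.22773457e+01,  7.81079591e-02,
        1.82321691e-02, -6.02510067e-05]), 'eef_pos': array([0.25214295, 0.6261487 , 0.22966694]), 'eef_rot': array([1.52266857e-06, 1.90227453e-01, 9.81740045e-01, 2.68642732e-05]), 'ft_force': array([-0.5894741 ,  0.13004061,  0.05077782]), 'wrist_torque': array([0.01584087, 0.00238325, 0.02751491]), 'finger_force': 0.0, 'gripper_width': 0.9977600928096506}
```

View pics/scene0.png

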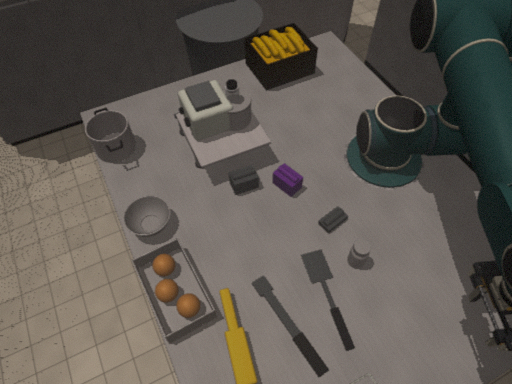

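View pics/top0.png

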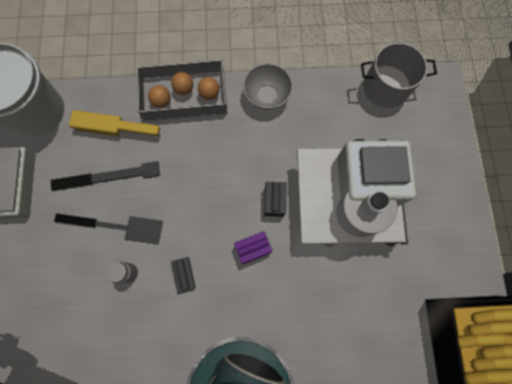

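The scene shows the dark tall block at (244,180), next to the deck's front edge at (237,155). The purple decoy is at (287,180) and the bar runs from (258,280) to (322,372). In the top view the bar runs from (52,184) to (159,169), the dark block is at (275,198), and the deck's front edge is at about column 300.

```bash
python3 - <<'E'
from h import *
for c in("scene","top"):
    env.capture(c)
    for r in env.cut_out("bar",c)[:1]:
        v,u=np.nonzero(r["region"]);P=np.array([onz(c,(a,b),.009)[:2] for a,b in zip(u,v)])
        vx,vy,x0,y0=cv2.fitLine(P.astype(np.float32),cv2.DIST_L2,0,.001,.001).ravel()
        d=np.array([vx,vy]);d*=-np.sign(vy);n=np.array([-d[1],d[0]]);s=(P-[x0,y0])@d;w=(P-[x0,y0])@n
        k=(s>s.max()-.16)&(s<s.max()-.06)
        print(c,"bar dir deg",np.degrees(np.arctan2(d[1],d[0])),"len",np.ptp(s),"ends",[x0,y0]+d*s.min(),[x0,y0]+d*s.max(),"mid",[x0,y0]+d*(s.min()+s.max())/2, "shank off",w[k].mean())
for px in((298,150),(302,243)):print("deck front corner",onz("top",px,.107))
for px in((265,181),(285,181),(265,216),(285,216)):print(onz("top",px,.063))
im=env.capture("top");cv2.imwrite("pics/m.png",cv2.resize(im[140:250,250:350,::-1],None,fx=5,fy=5,interpolation=2))
E
```

```text
scene bar dir deg -83.19763 len 0.3235381680995226 ends [0.59600004 0.53671472] [0.63432148 0.21545405] mid [0.61516076 0.37608439] shank off 8.693469839596021e-05
top bar dir deg -83.09973 len 0.319508921149373 ends [0.59483911 0.53341874] [0.63322536 0.21622409] mid [0.61403223 0.37482141] shank off -0.0003664569252083417
deck front corner [ 0.633  -0.1871  0.107 ]
deck front corner [ 0.38   -0.1779  0.107 ]
[ 0.5619 -0.0943  0.063 ]
[ 0.5592 -0.1502  0.063 ]
[ 0.4627 -0.0887  0.063 ]
[ 0.46   -0.1434  0.063 ]
```

View pics/m.png

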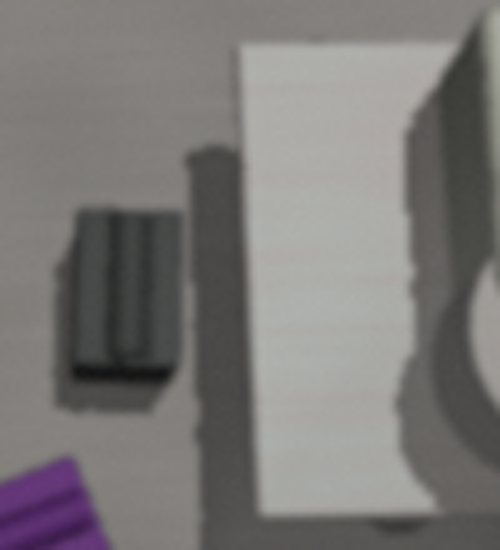

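>>> drive_tool(
  plan=[-0.95, -0.22, 0, 0, -0.95, -0.22, 0, 0, -0.95, -0.22, 0, 0, -0.95, -0.22, 0, 0, -0.95, -0.22, 0, 0, -0.95, -0.22, 0, 0, -0.95, -0.22, 0, 0, -0.95, -0.22, 0, 0, -0.95, -0.22, 0, 0, 0, 0, 0.5, 1, 0, 0, 0.5, 1, 0, 0, 0.5, 1],
  fingers=1,
)

```text
time: 2.65
eef_pos: [0.6118, 0.3744, 0.1538]
eef_rot: [-0.0, 0.318, 0.948, -0.0]
ft_force: [-0.2, 0.8, 0.2]
gripper_width: 1.0
finger_force: 0.0
```

>>> drive_tool(
  plan=[0, 0, 0, 1, 0, 0, 0, 1, 0, 0, 0, 1, 0, 0, 0, 1, 0, 0, 0, 1, 0, 0, 0, 1, 0, 0, 0, 1, 0, 0, 0, 1, 0, 0, 0, 1, 0, 0, 0, 0],
)

```text
time: 3.9
eef_pos: [0.6117, 0.3746, 0.1546]
eef_rot: [-0.0, 0.655, 0.755, -0.0]
ft_force: [0.2, -0.1, 0.6]
gripper_width: 0.997
finger_force: 0.0
```

```bash
cat >> h.py <<'E'
from scipy.spatial.transform import Rotation as Ro
def go(target,yaw_y):
    s=env.sense();q=s["eef_rot"];R=Ro.from_quat([q[1],q[2],q[3],q[0]]).as_matrix()
    d=R.T@(np.array(target)-s["eef_pos"]);y=np.degrees(np.arctan2(R[1,1],R[0,1]))
    print("t",round(s["time"],2),"pos",s["eef_pos"].round(4),"yawy",y.round(2),"| shift units",(d/.05).round(2),"turn units",((-(yaw_y-y)+90)%180-90)/5,"F",s["ft_force"].round(1),"w",s["gripper_width"],s["finger_force"])
E
python3 -c "
from h import *
go((.6146,.3755,.014),6.9)"
```

```text
t 3.9 pos [0.6117 0.3746 0.1546] yawy 8.09 | shift units [0.01 0.06 2.81] turn units 0.23852174532549383 F [ 0.2 -0.1  0.6] w 0.9974610291216088 0.0
```

>>> drive_tool(
  plan=[0.01, 0.06, 0.7, 0.24, 0, 0, 0.7, 0, 0, 0, 0.7, 0, 0, 0, 0.4, 0, 0, 0, 0.31, 0, 0, 0, 0, 0],
)

```text
time: 4.65
eef_pos: [0.6144, 0.3755, 0.0136]
eef_rot: [-0.0, 0.663, 0.748, -0.0]
ft_force: [0.6, -0.6, 0.2]
gripper_width: 1.002
finger_force: 0.0
```

>>> drive_tool(
  plan=[0, 0, 0, 0, 0, 0, 0, 0, 0, 0, 0, 0, 0, 0, 0, 0, 0, 0, 0, 0, 0, 0, 0, 0, 0, 0, 0, 0, 0, 0, 0, 0],
  fingers=-1,
  squeeze=55,
)

```text
time: 5.65
eef_pos: [0.6146, 0.3755, 0.0141]
eef_rot: [-0.0, 0.663, 0.748, -0.0]
ft_force: [-0.4, 1.2, -0.5]
gripper_width: 0.271
finger_force: 55.0
```

```bash
python3 -c "
from h import *
go((.6146,.3755,.014),6.9)"
```

```text
t 5.65 pos [0.6146 0.3755 0.0141] yawy 6.87 | shift units [-0.  0.  0.] turn units -0.0067578111431998876 F [-0.4  1.2 -0.5] w 0.271390910962628 54.99963641166687
```

>>> drive_tool(
  plan=[0, 0, -0.5, 0, 0, 0, -0.9, 0, 0, 0, -0.9, 0, 0, 0, -0.6, 0.6, 0, 0, 0, 0.6, 0, 0, 0, 0.6, 0, 0, 0, 0],
)

```text
time: 6.52
eef_pos: [0.6143, 0.3754, 0.1582]
eef_rot: [-0.0, 0.72, 0.694, -0.001]
ft_force: [-0.5, -0.3, -6.1]
gripper_width: 0.271
finger_force: 55.0
```

```bash
python3 -c "
from h import *
go((.5185,.000,.154),-2.1)"
```

```text
t 6.53 pos [0.6143 0.3754 0.1582] yawy -2.12 | shift units [-7.57 -1.64  0.09] turn units -0.003009166853658485 F [-0.5 -0.3 -6.1] w 0.27050105464726415 54.99753534793854
```

>>> drive_tool(
  plan=[-0.4, -0.1, 0, 0, -0.7, -0.15, 0, 0, -0.8, -0.17, 0, 0, -0.8, -0.17, 0, 0, -0.8, -0.17, 0, 0, -0.8, -0.17, 0, 0, -0.8, -0.17, 0, 0, -0.8, -0.17, 0, 0, -0.8, -0.17, 0, 0, -0.6, -0.15, 0, 0, -0.27, -0.05, 0, 0, 0, 0, 0, 0],
)

```text
time: 8.02
eef_pos: [0.5183, -0.0002, 0.1591]
eef_rot: [0.0, 0.72, 0.694, 0.0]
ft_force: [0.1, 1.0, -6.3]
gripper_width: 0.27
finger_force: 55.0
```

```bash
python3 - <<'E'
from h import *
for c in("scene","top"):
    im=env.capture(c);cv2.imwrite(f"pics/{c}1.png",im[:,:,::-1])
    for t,z in(("bar_tip",.152),("ridge",.075),("lip",.095),("bar",.14)):
        for r in env.tip_of(t,c)[:2]: print(c,t,round(r["confidence"],2),np.round(r["at"],1),onz(c,r["at"],z))
a=cv2.imread("pics/scene1.png")[110:230,170:330];b=cv2.imread("pics/top1.png")[140:260,190:350]
cv2.imwrite("pics/s1.png",np.vstack([cv2.resize(x,None,fx=2.5*1,fy=2.5,interpolation=2) for x in(a,b)]))
go((.5185,0,.092),-2.1)
E
```

```text
scene bar_tip 0.56 [237.7 148.3] [ 0.5109 -0.1625  0.152 ]
scene ridge 0.96 [288.3 172.4] [ 0.379 -0.049  0.075]
scene ridge 0.8 [241.5 170.6] [ 0.5167 -0.128   0.075 ]
scene lip 0.6 [237.  155.8] [ 0.5089 -0.1783  0.095 ]
scene bar 0.59 [256.7 184.8] [ 0.5179 -0.0103  0.14  ]
top bar_tip 0.59 [292.1 186.7] [ 0.5188 -0.1579  0.152 ]
top ridge 0.98 [277.8 195.4] [ 0.516  -0.1264  0.075 ]
top ridge 0.83 [255.  244.4] [ 0.3854 -0.0574  0.075 ]
top lip 0.72 [299.1 197. ] [ 0.5041 -0.1815  0.095 ]
t 8.53 pos [0.5186 0.0006 0.1591] yawy -2.1 | shift units [-0.01 -0.    1.34] turn units -0.0008873147166099215 F [ 0.1  1.2 -6.3] w 0.2709600489018076 54.995784759521484
```

View pics/s1.png

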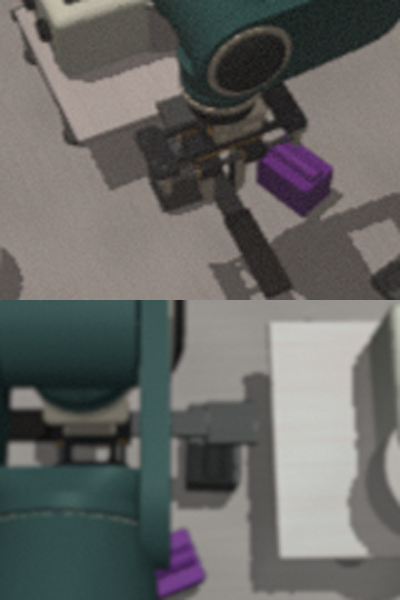

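The bar is held level. In the lower (top-view) half, the blade tip is about at the block, with a gap to the deck edge. Next I lower the bar in front of the edge.

>>> drive_tool(
  plan=[0, 0.06, 0.5, 0, 0, 0, 0.5, 0, 0, 0, 0.23, 0, 0, 0, 0.1, 0, 0, 0, 0, 0],
)

```text
time: 9.15
eef_pos: [0.5218, 0.0003, 0.0931]
eef_rot: [0.0, 0.72, 0.694, 0.0]
ft_force: [0.8, 0.5, -6.0]
gripper_width: 0.269
finger_force: 55.0
```

```bash
python3 - <<'E'
from h import *
for c,z in(("scene",.0905),("top",.0905)):
    im=env.capture(c);cv2.imwrite(f"pics/{c}2.png",im[:,:,::-1])
    for r in env.tip_of("bar_tip",c)[:2]: print(c,round(r["confidence"],2),np.round(r["at"],1),onz(c,r["at"],z),proj(c,(.5155,-.1595,.0905)))
go((.5195,-.061,.0925),-2.1)
E
```

```text
scene 0.91 [234.7 160.2] [ 0.5227 -0.1678  0.0905] [237.7 161.1]
top 0.85 [286.1 192.8] [ 0.5185 -0.148   0.0905] [290.4 193.7]
t 9.35 pos [5.219e-01 2.000e-04 9.340e-02] yawy -2.13 | shift units [-1.23 -0.    0.02] turn units -0.006246161179348064 F [-0.6  0.3 -5.8] w 0.2708926866312449 54.99583125114441
```

>>> drive_tool(
  plan=[-0.1, 0, 0, 0, -0.2, 0, 0, 0, -0.2, 0, 0.01, 0, -0.05, 0, 0, 0],
)

```text
time: 9.85
eef_pos: [0.5205, -0.0281, 0.0921]
eef_rot: [-0.0, 0.72, 0.693, -0.0]
ft_force: [-0.9, 0.5, -6.3]
gripper_width: 0.272
finger_force: 55.0
```

```bash
python3 - <<'E'
from h import *
go((.5195,-.061,.0925),-2.1)
a,b=[],[]
for c in("scene","top"):
    im=env.capture(c);cv2.imwrite(f"pics/{c}3.png",im[:,:,::-1])
    r=env.tip_of("bar_tip",c)[0];o,d=ray(c,r["at"]);d/=np.linalg.norm(d);M=np.eye(3)-np.outer(d,d);a.append(M);b.append(M@o)
    print(c,r["confidence"],r["at"])
print(np.linalg.solve(sum(a),sum(b)))
a=cv2.imread("pics/scene3.png")[130:210,190:290];b=cv2.imread("pics/top3.png")[150:230,230:330]
cv2.imwrite("pics/s3.png",np.hstack([cv2.resize(x,None,fx=4,fy=4,interpolation=2) for x in(a,b)]))
E
```

```text
t 9.85 pos [ 0.5205 -0.0281  0.0921] yawy -2.19 | shift units [-0.66  0.01 -0.01] turn units -0.017300242568342127 F [-0.9  0.5 -6.3] w 0.27179405728916606 54.99586880207062Traceback (most recent call last):
  File "<stdin>", line 6, in <module>
IndexError: list index out of range
```

>>> drive_tool(
  plan=[-0.2, 0, 0, 0, -0.25, 0, 0, 0, -0.2, 0, 0, 0, -0.02, 0, 0, 0, 0, 0, 0, 0],
)

```text
time: 10.58
eef_pos: [0.5193, -0.0608, 0.0921]
eef_rot: [-0.0, 0.72, 0.694, 0.0]
ft_force: [-0.2, -0.2, -6.0]
gripper_width: 0.271
finger_force: 55.0
```

```bash
python3 - <<'E'
from h import *
go((.5195,-.061,.0925),-2.1)
for c in("scene","top"):
    im=env.capture(c);cv2.imwrite(f"pics/{c}3.png",im[:,:,::-1])
    for r in env.tip_of("lip",c)[:1]:print(c,r["confidence"],onz(c,r["at"],.095))
# blade start (bar x=110) expected
for c in("scene","top"):print(c,proj(c,(.5155,-.171,.0905)))
a=cv2.imread("pics/scene3.png")[130:210,190:290];b=cv2.imread("pics/top3.png")[150:230,230:330]
cv2.imwrite("pics/s3.png",np.hstack([cv2.resize(x,None,fx=4,fy=4,interpolation=2) for x in(a,b)]))
E
```

```text
t 10.57 pos [ 0.5193 -0.0608  0.0921] yawy -2.15 | shift units [-0.    0.   -0.01] turn units -0.010584854358776851 F [-0.2 -0.2 -6. ] w 0.2708043844348863 54.9957937002182
scene 0.96 [ 0.5034 -0.185   0.095 ]
top 0.79 [ 0.5068 -0.1782  0.095 ]
scene [236.2 158.8]
top [294.7 193.5]
```

View pics/s3.png

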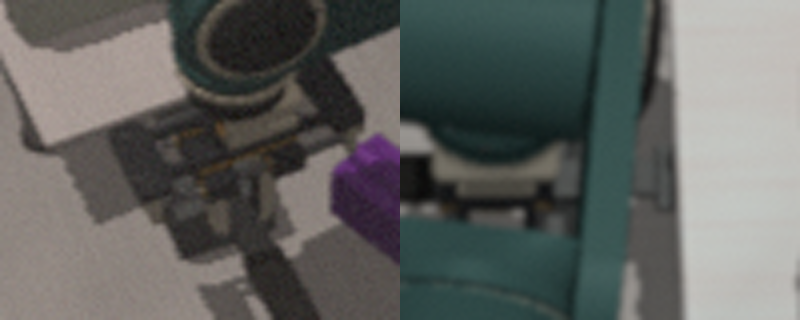

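The blade starts at about column 295 in the top view and disappears under the edge at about 299.5, so roughly 38 mm is under the deck. Next I set it on the ridge and release.

>>> drive_tool(
  plan=[0, 0, 0.03, 0, 0, 0, 0.02, 0, 0, 0, 0, 0],
)

```text
time: 11.15
eef_pos: [0.5192, -0.0606, 0.0895]
eef_rot: [-0.0, 0.72, 0.694, -0.0]
ft_force: [0.5, -0.1, -6.5]
gripper_width: 0.274
finger_force: 55.0
```

>>> drive_tool(
  plan=[0, 0, 0, 0, 0, 0, 0, 0, 0, 0, 0, 0, 0, 0, 0, 0, 0, 0, 0, 0, 0, 0, 0, 0],
  fingers=0.1,
)

```text
time: 11.9
eef_pos: [0.5193, -0.0607, 0.0896]
eef_rot: [-0.0, 0.72, 0.694, 0.0]
ft_force: [0.0, 0.5, 0.2]
gripper_width: 0.548
finger_force: 0.0
```

```bash
python3 - <<'E'
from h import *
go((.5195,-.061,.0925),-2.1)
im=env.capture("scene");cv2.imwrite("pics/scene4.png",im[:,:,::-1])
E
```

```text
t 11.9 pos [ 0.5193 -0.0607  0.0896] yawy -2.13 | shift units [-0.01  0.   -0.06] turn units -0.006823233478311863 F [0.  0.5 0.2] w 0.5476270815706807 0.0
```

>>> drive_tool(
  plan=[0, 0, -0.2, 0, 0, 0, -0.4, 0, 0, 0, -0.7, 0, 0, 0, -0.9, 0, 0.8, 0, 0, 0, 0.8, 0, 0, 0, 0.8, 0, 0, 0, 0.8, 0, 0, 0, 0.8, 0, 0, 0, 0.8, 0, 0, 0, 0.5, 0, 0, 0, 0, 0, 0, 0],
  fingers=-1,
)

```text
time: 13.45
eef_pos: [0.5291, 0.2054, 0.201]
eef_rot: [0.0, 0.719, 0.695, 0.0]
ft_force: [-0.6, -0.3, 0.8]
gripper_width: 0.003
finger_force: 0.0
```

```bash
python3 - <<'E'
from h import *
for c in("scene","top"):
    im=env.capture(c);cv2.imwrite(f"pics/{c}5.png",im[:,:,::-1])
    for t,z in(("bar",.07),("lip",.095)):
        for r in env.tip_of(t,c)[:1]:print(c,t,r["confidence"],onz(c,r["at"],z))
    print(c,"exp handle end",proj(c,(.525,.098,.067)))
a=cv2.imread("pics/scene5.png")[120:270,190:350];b=cv2.imread("pics/top5.png")[120:270,180:340]
cv2.imwrite("pics/s5.png",np.hstack([cv2.resize(x,None,fx=2.5,fy=2.5,interpolation=2) for x in(a,b)]))
go((.5246,.085,.09),-2.1)
E
```

```text
scene bar 0.91 [ 0.5165 -0.0618  0.07  ]
scene lip 0.91 [ 0.5056 -0.1851  0.095 ]
scene exp handle end [270.4 224.3]
top bar 0.93 [ 0.5259 -0.0628  0.07  ]
top lip 0.72 [ 0.5058 -0.1825  0.095 ]
top exp handle end [196.2 196.7]
t 13.75 pos [0.5293 0.2033 0.2   ] yawy -2.19 | shift units [-2.37 -0.    2.2 ] turn units -0.017723107792335213 F [ 1.   0.8 -0.6] w 0.0060208715374302085 0.0
```

View pics/s5.png

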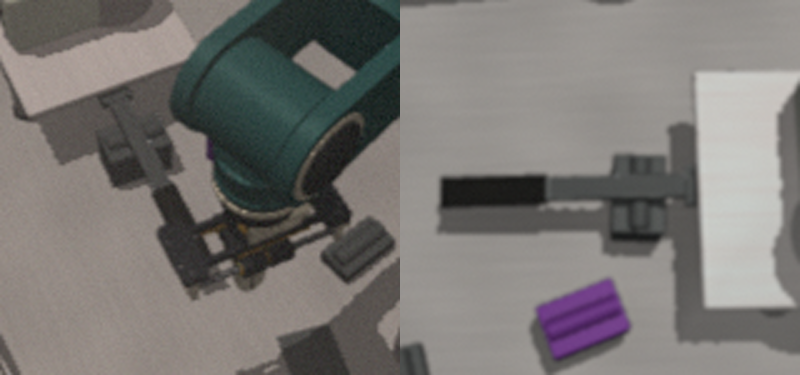

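The bar lies on the ridge with its blade under the edge, and the handle end is at about column 196 in the full top view, as expected. Next I press it.

>>> drive_tool(
  plan=[-0.6, 0, 0, 0, -0.7, 0, 0, 0, -0.7, 0, 0, 0, -0.56, 0, 0.3, 0, 0, 0, 0.7, 0, 0, 0, 0.7, 0, 0, 0, 0.4, 0, 0, 0, 0.1, 0, 0, 0, 0, 0],
)

```text
time: 14.88
eef_pos: [0.5248, 0.0762, 0.0905]
eef_rot: [0.0, 0.72, 0.694, 0.0]
ft_force: [-0.1, 0.2, 0.2]
gripper_width: 0.004
finger_force: 0.0
```

>>> drive_tool(
  plan=[0, 0, 0.1, 0, 0, 0, 0.1, 0, 0, 0, 0.1, 0, 0, 0, 0.1, 0, 0, 0, 0.1, 0, 0, 0, 0, 0],
)

```text
time: 15.62
eef_pos: [0.5259, 0.0755, 0.067]
eef_rot: [0.002, 0.72, 0.694, 0.001]
ft_force: [-0.8, -7.3, 18.8]
gripper_width: 0.007
finger_force: 8.6
```

>>> drive_tool(
  plan=[-0.02, 0, 0.1, 0, -0.02, 0, 0.1, 0, -0.02, 0, 0.1, 0, -0.02, 0, 0.1, 0, -0.02, 0, 0, 0],
)

```text
time: 16.25
eef_pos: [0.5261, 0.0719, 0.0472]
eef_rot: [0.001, 0.72, 0.694, 0.002]
ft_force: [0.8, 9.7, 18.1]
gripper_width: -0.0
finger_force: 9.8
```

```bash
python3 - <<'E'
from h import *
go((.5246,.073,.03),-2.1)
for c in("scene","top"):
    im=env.capture(c);cv2.imwrite(f"pics/{c}6.png",im[:,:,::-1])
E
```

```text
t 16.25 pos [0.5261 0.0719 0.0472] yawy -2.13 | shift units [ 0.02 -0.03  0.34] turn units -0.005965620505804736 F [ 0.8  9.7 18.1] w -0.0004084460665443847 9.808445601956919
```

>>> drive_tool(
  plan=[-0.01, 0, 0.1, 0, -0.01, 0, 0.1, 0, -0.01, 0, 0.08, 0, 0, 0, 0, 0],
)

```text
time: 16.85
eef_pos: [0.5263, 0.0693, 0.0334]
eef_rot: [0.002, 0.72, 0.694, 0.002]
ft_force: [0.7, -4.9, 20.9]
gripper_width: 0.008
finger_force: 9.3
```

>>> drive_tool(
  plan=[-0.01, 0, 0.06, 0, 0, 0, 0, 0],
)

```text
time: 17.1
eef_pos: [0.5267, 0.0689, 0.0319]
eef_rot: [0.002, 0.72, 0.694, 0.002]
ft_force: [-6.9, -5.1, 38.3]
gripper_width: 0.006
finger_force: 17.2
```

>>> drive_tool(
  plan=[0, 0, -0.06, 0, 0, 0, -0.1, 0, 0, 0, -0.3, 0, 0, 0, -0.7, 0, 0, 0, -0.9, 0, 0, 0, -0.9, 0, 0.9, 0, 0, 0, 0.9, 0, 0, 0, 0.9, 0, 0, 0, 0.9, 0, 0, 0, 0.9, 0, 0, 0, 0, 0, 0, 0],
)

```text
time: 18.6
eef_pos: [0.532, 0.2963, 0.1758]
eef_rot: [-0.0, 0.719, 0.695, -0.0]
ft_force: [-0.5, 0.6, -0.1]
gripper_width: 0.007
finger_force: 0.0
```

```bash
python3 - <<'E'
from h import *
go((.5246,.073,.03),-2.1)
a,b=[],[]
for c in("scene","top"):
    im=env.capture(c);cv2.imwrite(f"pics/{c}7.png",im[:,:,::-1])
    for r in env.tip_of("lip",c)[:1]:
        o,d=ray(c,r["at"]);d/=np.linalg.norm(d);M=np.eye(3)-np.outer(d,d);a.append(M);b.append(M@o);print(c,r["confidence"],r["at"])
    print("lip expected down/up",proj(c,(.5065,-.1825,.095)),proj(c,(.5065,-.184,.115)))
if len(a)==2:print(np.linalg.solve(sum(a),sum(b)))
A=cv2.imread("pics/scene7.png")[100:250,170:330];B=cv2.imread("pics/top7.png")[120:270,180:340]
cv2.imwrite("pics/s7.png",np.hstack([cv2.resize(x,None,fx=2.5,fy=2.5,interpolation=2) for x in(A,B)]))
E
```

```text
t 18.6 pos [0.532  0.2963 0.1758] yawy -1.97 | shift units [-4.47  0.01  2.92] turn units 0.025470979455693054 F [-0.5  0.6 -0.1] w 0.007281186187498776 0.0
scene 0.62 [235.4, 148.7]
lip expected down/up [237.1 154.7] [236.6 150.6]
top 0.92 [298.6, 193.1]
lip expected down/up [299.4 196.1] [300.9 194.4]
[ 0.50927964 -0.17840122  0.13060499]
```

View pics/s7.png

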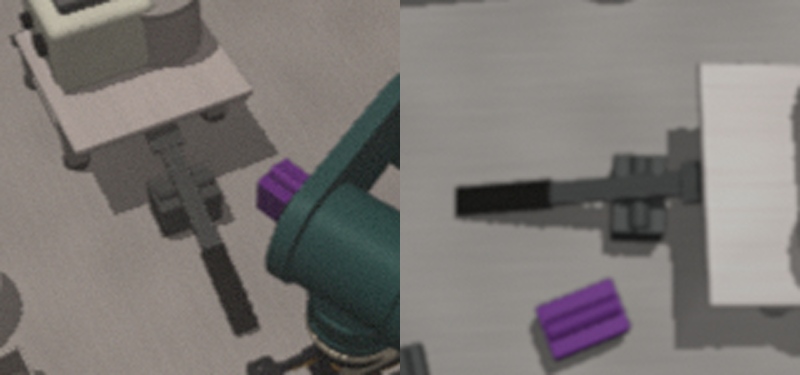

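```bash
python3 - <<'E'
from h import *
h=onz("top",(202.5,200),.008);print("handle end",h)
for u in(293.2,294.):print("blade start",onz("top",(u,192.5),.112))
for u in(301.2,302):print("edge",onz("top",(u,192.5),.127))
im=cv2.imread("pics/top7.png");print(im[192,286:308].mean(1).round(),im[185:202,290].mean(1).round(),im[185:202,298].mean(1).round())
cv2.imwrite("pics/z.png",cv2.resize(im[170:215,260:320],None,fx=12,fy=12,interpolation=cv2.INTER_NEAREST))
E
```

```text
handle end [0.5285 0.0884 0.008 ]
blade start [ 0.5132 -0.1645  0.112 ]
blade start [ 0.5131 -0.1666  0.112 ]
edge [ 0.5086 -0.1834  0.127 ]
edge [ 0.5085 -0.1855  0.127 ]
[ 67.  65.  65.  65.  65.  60.  57.  61.  66.  64.  65.  65.  55.  46.
  67. 116. 162. 183. 187. 186. 186. 185.] [81. 81. 77. 70. 64. 65. 65. 65. 64. 63. 65. 65. 62. 63. 75. 82. 80.] [48. 47. 52. 54. 55. 56. 55. 55. 56. 54. 55. 55. 57. 59. 56. 51. 60.]
```

View pics/z.png

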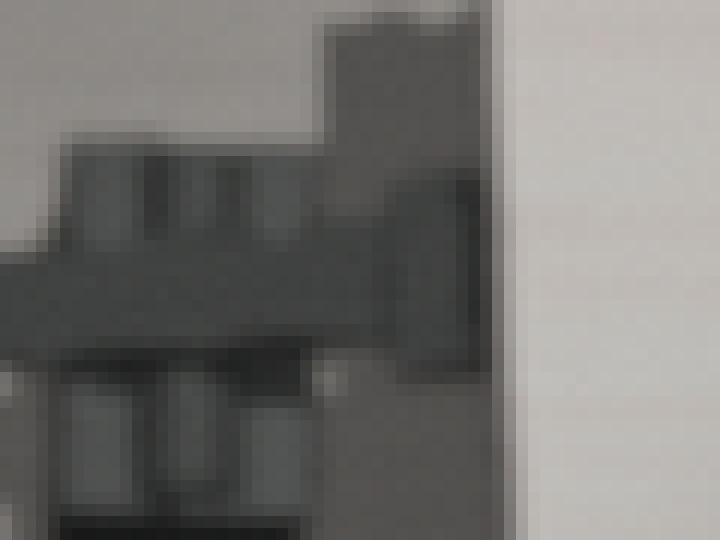

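The deck is clearly raised and the bar is still in place, but the zoom shows the blade starting at about column 292.3 and the edge at 301.3, so only about 27–32 mm is under. I'll grip the handle and slide the bar in by about 9 mm to get some margin.

```bash
python3 -c "
from h import *
go((.527,.066,.022),-3.5)"
```

```text
t 18.8 pos [0.5326 0.2932 0.1759] yawy -2.17 | shift units [-4.55  0.06  3.08] turn units 0.26632739521930093 F [-1.  -0.4  0.5] w 0.004872369065053924 0.0
```

>>> drive_tool(
  plan=[-0.6, 0.06, 0, 0, -0.8, 0, 0, 0, -0.8, 0, 0, 0, -0.8, 0, 0, 0, -0.8, 0, 0, 0, -0.75, 0, 0, 0.27, 0, 0, 0.6, 0, 0, 0, 0.8, 0, 0, 0, 0.8, 0, 0, 0, 0.6, 0, 0, 0, 0.28, 0, 0, 0, 0, 0],
  fingers=0.7,
)

```text
time: 20.3
eef_pos: [0.5269, 0.0661, 0.0216]
eef_rot: [-0.0, 0.728, 0.685, -0.0]
ft_force: [-0.8, 0.3, 0.6]
gripper_width: 0.851
finger_force: 0.0
```

>>> drive_tool(
  plan=[0, 0, 0, 0, 0, 0, 0, 0, 0, 0, 0, 0, 0, 0, 0, 0, 0, 0, 0, 0, 0, 0, 0, 0],
  fingers=-1,
  squeeze=60,
)

```text
time: 21.05
eef_pos: [0.5271, 0.0667, 0.0217]
eef_rot: [-0.0, 0.728, 0.685, 0.0]
ft_force: [0.3, 0.2, -0.5]
gripper_width: 0.352
finger_force: 60.0
```

>>> drive_tool(
  plan=[-0.04, 0, 0, 0, -0.04, 0, 0, 0, 0, 0, 0, 0],
)

```text
time: 21.42
eef_pos: [0.5268, 0.0658, 0.0215]
eef_rot: [-0.002, 0.728, 0.685, 0.002]
ft_force: [1.7, 30.9, -5.5]
gripper_width: 0.36
finger_force: 60.0
```

>>> drive_tool(
  plan=[-0.04, 0, 0, 0, -0.04, 0, 0, 0, -0.04, 0, 0, 0, 0, 0, 0, 0],
)

```text
time: 21.92
eef_pos: [0.5264, 0.0617, 0.0215]
eef_rot: [-0.004, 0.728, 0.685, 0.004]
ft_force: [1.9, 49.2, -4.9]
gripper_width: 0.36
finger_force: 60.0
```

>>> drive_tool(
  plan=[-0.04, 0, 0, 0, -0.04, 0, 0, 0, -0.04, 0, 0, 0, 0, 0, 0, 0],
)

```text
time: 22.42
eef_pos: [0.5263, 0.0571, 0.0218]
eef_rot: [-0.004, 0.728, 0.686, 0.005]
ft_force: [3.5, 62.0, -3.8]
gripper_width: 0.357
finger_force: 60.1
```

```bash
python3 - <<'E'
from h import *
go((.527,.06,.022),-3.5)
im=env.capture("top")[:,:,::-1];cv2.imwrite("pics/top8.png",im)
a=cv2.imread("pics/top7.png")
for I in(a,im):print(I[192,262:306].mean(1).astype(int).tolist(),"\n", I[183,258:300].mean(1).astype(int).tolist())
E
```

```text
t 22.43 pos [0.5263 0.0571 0.0218] yawy -3.43 | shift units [ 0.06  0.01 -0.  ] turn units 0.013374781008883474 F [ 3.5 62.  -3.8] w 0.35749686839675343 60.083447098731995
[65, 63, 65, 65, 64, 65, 65, 65, 65, 65, 65, 65, 66, 66, 66, 65, 64, 64, 65, 64, 64, 64, 65, 64, 67, 65, 65, 65, 64, 59, 57, 61, 65, 64, 65, 64, 55, 45, 66, 116, 162, 183, 187, 186] 
 [140, 139, 139, 139, 139, 135, 122, 93, 76, 73, 77, 78, 75, 68, 56, 54, 63, 70, 73, 73, 66, 66, 68, 78, 80, 80, 80, 79, 76, 78, 81, 81, 81, 81, 82, 80, 78, 77, 76, 75, 72, 73]
[68, 67, 65, 66, 67, 68, 67, 68, 67, 68, 67, 66, 67, 67, 67, 67, 67, 67, 67, 67, 66, 66, 68, 68, 66, 66, 66, 68, 65, 67, 67, 66, 65, 65, 68, 66, 57, 45, 49, 89, 140, 176, 190, 190] 
 [143, 142, 142, 142, 142, 143, 143, 136, 114, 85, 72, 78, 82, 82, 81, 72, 58, 56, 63, 69, 74, 74, 68, 64, 70, 78, 81, 83, 80, 78, 80, 80, 83, 82, 82, 82, 83, 81, 79, 78, 76, 72]
```

>>> drive_tool(
  plan=[0.03, 0, 0, 0, 0, 0, 0, 0, 0, 0, 0, 0],
)

```text
time: 22.85
eef_pos: [0.5264, 0.0573, 0.0219]
eef_rot: [-0.003, 0.728, 0.686, 0.004]
ft_force: [2.1, 49.2, -1.8]
gripper_width: 0.36
finger_force: 60.1
```

>>> drive_tool(
  plan=[0, 0, 0, 0, 0, 0, 0, 0, 0, 0, 0, 0, 0, 0, 0, 0, 0, 0, -0.3, 0, 0, 0, -0.7, 0, 0, 0, -0.9, 0, 0, 0, -0.9, 0, 0, 0, -0.3, 0, 0, 0, 0, 0],
  fingers=0.7,
)

```text
time: 24.1
eef_pos: [0.5264, 0.0521, 0.1777]
eef_rot: [0.001, 0.728, 0.685, 0.001]
ft_force: [0.0, -1.3, 0.8]
gripper_width: 0.849
finger_force: 0.0
```

>>> drive_tool(
  plan=[0.8, 0, 0, 0, 0.9, 0, 0, 0, 0.9, 0, 0, 0, 0.9, 0, 0, 0, 0.9, 0, 0, 0, 0.9, 0, 0, 0, 0, 0, 0, 0],
  fingers=-1,
)

```text
time: 24.98
eef_pos: [0.5414, 0.3186, 0.1741]
eef_rot: [-0.001, 0.727, 0.686, -0.002]
ft_force: [1.3, -0.7, 0.5]
gripper_width: 0.143
finger_force: 0.0
```

```bash
python3 - <<'E'
from h import *
for c in("scene","top"):
    im=env.capture(c);cv2.imwrite(f"pics/{c}9.png",im[:,:,::-1])
    for r in env.tip_of("lip",c)[:1]:print(c,r["confidence"],r["at"])
A=cv2.imread("pics/scene9.png")[110:240,190:300];B=cv2.imread("pics/top9.png")[140:250,190:320]
cv2.imwrite("pics/s9.png",np.hstack([cv2.resize(x,(400,400) if x is A else (400,400),interpolation=2) for x in(A,B)]))
go((.527,.06,.022),-3.5)
E
```

```text
scene 0.65 [234.6, 147.3]
top 0.82 [302.6, 193.7]
t 25.18 pos [0.5421 0.3157 0.1758] yawy -3.52 | shift units [-5.12  0.01  3.08] turn units -0.004070177234689254 F [ 0.5 -0.2 -0.3] w 0.013094311751166562 0.0
```

View pics/s9.png

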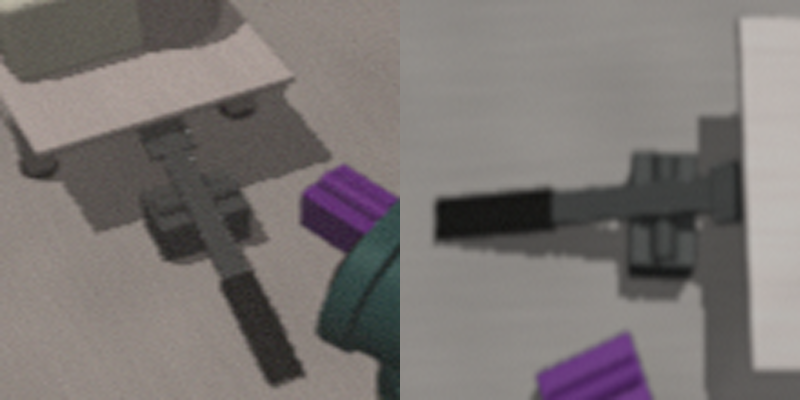

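```bash
python3 - <<'E'
from h import *
im=env.capture("top")[:,:,::-1];cv2.imwrite("pics/top10.png",im)
for n in(7,8,9,10):
    I=cv2.imread(f"pics/top{n}.png").mean(2)
    print(n,"handle",I[198:202,196:210].mean(0).astype(int).tolist(),"blade",I[190:194,284:306].mean(0).astype(int).tolist(),"blk",I[180:184,262:272].mean(0).astype(int).tolist(), "shoulder row186", I[184:187,284:300].mean(0).astype(int).tolist())
E
```

```text
7 handle [140, 140, 140, 140, 137, 114, 69, 27, 21, 23, 22, 24, 23, 23] blade [65, 64, 65, 65, 64, 64, 64, 60, 59, 62, 65, 64, 65, 64, 55, 46, 66, 116, 161, 183, 186, 186] blk [139, 137, 130, 114, 102, 100, 103, 102, 100, 97] shoulder row186 [79, 75, 75, 78, 81, 82, 80, 79, 74, 70, 68, 66, 65, 61, 51, 52]
8 handle [86, 85, 84, 83, 80, 79, 79, 77, 77, 77, 76, 78, 81, 84] blade [67, 66, 66, 66, 67, 67, 66, 66, 67, 66, 64, 64, 66, 65, 58, 45, 51, 91, 142, 177, 190, 190] blk [142, 143, 143, 140, 130, 113, 99, 97, 98, 100] shoulder row186 [80, 80, 80, 79, 78, 82, 84, 84, 84, 83, 80, 74, 69, 66, 59, 51]
9 handle [138, 138, 138, 135, 119, 81, 40, 23, 22, 23, 22, 23, 22, 23] blade [64, 64, 64, 64, 63, 63, 61, 59, 62, 64, 63, 64, 64, 62, 55, 42, 49, 87, 137, 171, 182, 183] blk [138, 136, 129, 113, 101, 99, 101, 101, 99, 95] shoulder row186 [78, 74, 73, 78, 80, 80, 77, 74, 73, 71, 68, 67, 65, 62, 54, 47]
10 handle [138, 138, 139, 136, 118, 81, 40, 22, 22, 23, 22, 22, 24, 23] blade [64, 63, 63, 63, 64, 63, 61, 60, 63, 64, 64, 64, 64, 63, 56, 42, 49, 87, 137, 171, 182, 183] blk [137, 136, 129, 113, 101, 100, 101, 101, 99, 96] shoulder row186 [78, 74, 73, 78, 80, 80, 77, 74, 74, 71, 69, 68, 65, 62, 53, 48]
```

The push only rocked the block elastically and it sprang back when I let go, so the bar does not slide on the ridge under load. I'll unload it instead: lift the handle about 12 mm (the deck should stay up by friction), slide the bar in, then press down again.

>>> drive_tool(
  plan=[-0.7, 0, 0, 0, -0.9, 0, 0, 0, -0.9, 0, 0, 0, -0.9, 0, 0, 0, -0.9, 0, 0, 0, -0.7, 0, 0.3, 0, 0, 0, 0.6, 0, 0, 0, 0.8, 0, 0, 0, 0.8, 0, 0, 0, 0.4, 0, 0, 0, 0.18, 0, 0, 0, 0, 0],
  fingers=0.7,
)

```text
time: 26.72
eef_pos: [0.5273, 0.067, 0.0232]
eef_rot: [0.0, 0.728, 0.685, 0.0]
ft_force: [0.9, -0.3, 0.6]
gripper_width: 0.853
finger_force: 0.0
```

>>> drive_tool(
  plan=[0, 0, 0, 0, 0, 0, 0, 0, 0, 0, 0, 0, 0, 0, 0, 0, 0, 0, 0, 0, 0, 0, 0, 0],
  fingers=-1,
  squeeze=60,
)

```text
time: 27.48
eef_pos: [0.527, 0.0671, 0.0227]
eef_rot: [-0.0, 0.728, 0.685, -0.0]
ft_force: [-0.7, 0.8, 0.9]
gripper_width: 0.352
finger_force: 60.0
```

>>> drive_tool(
  plan=[0, 0, -0.06, 0, 0, 0, -0.06, 0, 0, 0, -0.06, 0, 0, 0, -0.06, 0, 0, 0, 0, 0],
)

```text
time: 28.1
eef_pos: [0.5271, 0.067, 0.0348]
eef_rot: [0.0, 0.728, 0.685, 0.0]
ft_force: [-0.9, 0.6, -4.1]
gripper_width: 0.355
finger_force: 60.0
```

>>> drive_tool(
  plan=[-0.06, 0, 0, 0, -0.06, 0, 0, 0, 0, 0, 0, 0],
)

```text
time: 28.48
eef_pos: [0.5267, 0.0607, 0.0346]
eef_rot: [0.0, 0.728, 0.685, -0.0]
ft_force: [0.4, 0.1, -4.5]
gripper_width: 0.355
finger_force: 60.0
```

>>> drive_tool(
  plan=[-0.06, 0, 0, 0, -0.06, 0, 0, 0, -0.06, 0, 0, 0, 0, 0, 0, 0],
)

```text
time: 28.98
eef_pos: [0.5262, 0.0518, 0.0347]
eef_rot: [0.0, 0.728, 0.685, -0.0]
ft_force: [0.8, 0.0, -3.0]
gripper_width: 0.355
finger_force: 60.0
```

>>> drive_tool(
  plan=[-0.02, 0, 0.06, 0, -0.02, 0, 0.06, 0, -0.02, 0, 0.06, 0, 0, 0, 0, 0],
)

```text
time: 29.48
eef_pos: [0.5277, 0.0498, 0.0287]
eef_rot: [0.001, 0.728, 0.685, 0.002]
ft_force: [-6.2, 7.3, 25.8]
gripper_width: 0.358
finger_force: 60.1
```

>>> drive_tool(
  plan=[-0.01, 0, 0.06, 0, -0.01, 0, 0.06, 0, 0, 0, 0, 0],
)

```text
time: 29.85
eef_pos: [0.5283, 0.0482, 0.0233]
eef_rot: [0.002, 0.728, 0.685, 0.002]
ft_force: [-5.3, 1.7, 29.7]
gripper_width: 0.357
finger_force: 60.2
```

>>> drive_tool(
  plan=[-0.01, 0, 0.06, 0, 0, 0, 0, 0],
)

```text
time: 30.1
eef_pos: [0.5286, 0.0482, 0.0226]
eef_rot: [0.002, 0.728, 0.685, 0.002]
ft_force: [-19.8, 6.3, 61.8]
gripper_width: 0.358
finger_force: 60.1
```

>>> drive_tool(
  plan=[0, 0, -0.06, 0, 0, 0, 0, 0],
)

```text
time: 30.35
eef_pos: [0.5282, 0.0483, 0.0231]
eef_rot: [0.002, 0.728, 0.685, 0.002]
ft_force: [-1.4, 6.6, 26.8]
gripper_width: 0.355
finger_force: 60.0
```

>>> drive_tool(
  plan=[0, 0, 0, 0, 0, 0, 0, 0, 0, 0, 0, 0, 0, 0, 0, 0, 0, 0, 0, 0, 0, 0, -0.3, 0, 0, 0, -0.7, 0, 0, 0, -0.9, 0, 0, 0, -0.9, 0, 0, 0, -0.3, 0, 0, 0, 0, 0],
  fingers=0.7,
)

```text
time: 31.72
eef_pos: [0.5262, 0.0476, 0.1756]
eef_rot: [0.001, 0.728, 0.685, 0.001]
ft_force: [0.0, -0.3, -0.9]
gripper_width: 0.849
finger_force: 0.0
```

>>> drive_tool(
  plan=[0.8, 0, 0, 0, 0.9, 0, 0, 0, 0.9, 0, 0, 0, 0.9, 0, 0, 0, 0.9, 0, 0, 0, 0.9, 0, 0, 0, 0, 0, 0, 0],
)

```text
time: 32.6
eef_pos: [0.5411, 0.3142, 0.1721]
eef_rot: [-0.001, 0.727, 0.686, -0.002]
ft_force: [-0.4, -0.2, -0.7]
gripper_width: 0.847
finger_force: 0.0
```

```bash
python3 - <<'E'
from h import *
for c in("scene","top"):
    im=env.capture(c);cv2.imwrite(f"pics/{c}11.png",im[:,:,::-1])
A=cv2.imread("pics/scene11.png")[110:240,190:300];B=cv2.imread("pics/top11.png")[140:250,190:320]
cv2.imwrite("pics/s11.png",np.hstack([cv2.resize(x,(400,400) if x is A else (400,400),interpolation=2) for x in(A,B)]))
go((.527,.06,.022),-3.5)
I=B=cv2.imread("pics/top11.png").mean(2)
print(I[198:202,196:214].mean(0).astype(int).tolist(),"blade",I[190:194,284:306].mean(0).astype(int).tolist(),"blk",I[180:184,262:272].mean(0).astype(int).tolist(), "shoulder row186", I[184:187,284:300].mean(0).astype(int).tolist())
E
```

```text
t 32.7 pos [0.5414 0.3119 0.1728] yawy -3.44 | shift units [-5.04  0.02  3.02] turn units 0.012457545961990491 F [ 0.4 -0.1 -0. ] w 0.8476470810273542 0.0
[139, 138, 138, 138, 138, 137, 138, 137, 137, 136, 124, 95, 52, 24, 22, 22, 23, 22] blade [64, 65, 65, 64, 64, 63, 63, 64, 63, 63, 63, 64, 65, 69, 66, 50, 40, 60, 105, 151, 176, 181] blk [138, 137, 129, 113, 102, 100, 102, 102, 99, 96] shoulder row186 [79, 75, 74, 78, 81, 80, 81, 81, 81, 80, 81, 81, 80, 77, 68, 54]
```

View pics/s11.png

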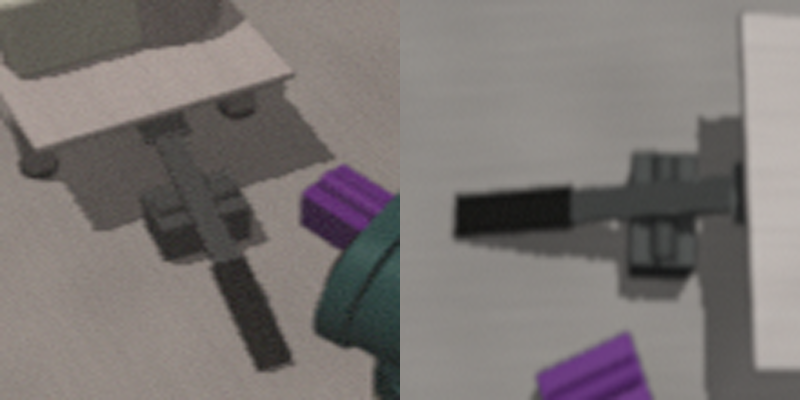

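The handle moved in by about 6 px (roughly 17 mm), and only a sliver of blade now shows in front of the edge (about 297.5 to 301.5). That puts about 40 mm under the deck, which stays raised with the robot clear.

```bash
python3 -c "
from plant import env
print(env.finish_job())"
```

```text
the job is handed in; nothing more can be done
None
```

I handed the job in at about 33 s: by my camera estimates the deck's front edge is up about 20 mm, held by the bar over the tall block with about 40 mm of blade under it and the handle end pressed down to the table. After the first press only about 25–30 mm of blade was under, so I lifted the handle slightly, slid the bar in and pressed it down again.

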